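# Reload the parts row into the assembly rack in reverse order

## Robot

A 7-joint arm with a two-finger parallel gripper is mounted at the origin on the work surface. World frame = base frame: x ahead of the robot, y to its left, z up, the work surface at z = 0. Lengths are in m, angles in rad, forces in N, time in s.
With the tool pointing down it reaches from about 0.4 to 0.75 m from the base axis. Payload 19.5 kg.
Tool frame: the origin (TCP) lies midway between the tips of the shut fingers; the grasp point (between the pads) lies 19 mm behind it; z points along the fingers, y is the line along which they close (so a half turn about z gives the same grasp; the last joint's range is limited). The gripper opens to 85 mm and grips with 20 to 120 N. Pads are 22 mm wide; open, the fingers measure 114 mm over their backs; the gripper's body (76 mm by 85 mm) begins 54 mm behind the grasp point. The pads swing forward as they close: fully open they stand 13 mm farther back than shut.
Start: joints at [-1.261, 0.707, -0.028, 1.485, 0.022, 0.951, -0.075], TCP at [0.198, 0.54, 0.231] pointing down, gripper open.
Joint ranges: [-2.71, 2.71], [-0.32, 2.16], [-1.57, 1.52], [0, 2.45], [-1.46, 4.6], [0, 2.02], [-2.83, 2.83]. Speed limits (rad/s): [1.89, 1.89, 2.57, 2.57, 3.01, 3.01, 3.01].

## Interface

Orientations are given as a unit quaternion [w, x, y, z].
In Python, from rig import manip gives the robot as it stands. The module is installed in compiled form; this text tells all that it offers.
- The arm moves only by the tool step_arm, never from a script. Its argument "plan" is a list that holds one entry, the list of rows, each a list of 7 numbers: the shift along the world's x, y, z in mm, then the turn, a rotation vector about the world's x, y, z in rad, then the finger opening in mm, from 0 to 85.4. In form: [[[tx, ty, tz, wx, wy, wz, jaw], ...]]. A call has 1 to 8 rows; each row is the pose to reach, as a shift and turn from the pose commanded when the call began; what a row does not reach only later rows make up. A row lasts 1/12 s, in which the tool goes at most 41.7 mm and 7.16 degrees, less where a joint would pass 70% of its speed; a pose out of reach is approached as far as the arm can. A call with a gripper value outside its range is refused whole. The fingers move at their own pace and stop on an object; "grip_force" is the grip in N (left out, the last holds). Time passes only in rows, so rows that repeat a pose let the fingers close. It gives the time, the measured TCP pose, the force, the opening and the grip force at its end, in the units of the state.
- manip.get_state(): the state, without advancing time (a new reading comes with each control period).
- manip.grab_frame(name): name is "side" or "top"; returns a dict with "image" (480x640x3 uint8, red, green, blue), "camera_matrix" (3x3 intrinsics, pixels), "rvec" (rotation vector, rad) and "tvec" (3), from world to camera coordinates, as OpenCV has them. Camera axes: x right, y down, z forward; pixel columns grow to the right and rows downward; lengths in m; the calibration is good to about 2 mm. A picture is of the moment at which its call begins. There is no depth.
- manip.sign_off(): hands the job in; it is judged then, once.
The state is a dict: "time": time; "joint_pos": joint angles; "qvel": joint speeds; "effort": joint torques, N m; "tcp_pos": TCP position; "ee_rot": TCP orientation; "ft_force": force on the tool from outside, world axes, zero at the start; "wrist_torque": the same for the moment, N m; "opening": finger opening in m; "grip_force": force on a finger pad.
Only numpy, scipy, OpenCV 4.12 (cv2) and the standard library are available. Lean on these libraries where they do the work, as an engineer would, in place of code of your own. Each camera call takes 0.05 s, during which the arm holds its last target. There are 200 camera calls.

## Task

Move the four components from the plywood supply rack into the empty metal assembly rack, one to a bay and in reverse order: the one nearest the robot goes into the bay farthest from the robot, the next one into the second-farthest, and so on, so that the farthest one ends up in the nearest bay. Leave each standing upright and flat on the floor of its bay, and do not tip any over on the way.

Things in the scene. Friction and masses are not known exactly. Their poses are not given: they have to be found in the camera images.
- capacitor: Large can capacitor: upright blue cylinder, 36 mm diameter, 56 mm tall, silvery top. Origin: centre of its underside; z up. About 90 g.
- transformer: Small mains transformer: block of steel laminations with a copper winding bulging from two sides; fills 44 (x) x 38 (y) mm, 48 mm tall. Grip it across y (38 mm). Origin: centre of its underside; z up. About 320 g.
- heatsink: Aluminium heatsink with upright fins, comb-like from above: 46 (x) x 40 (y) mm, 50 mm tall; the outermost fins are flat faces at y = +-20 mm. Grip it across y (40 mm). Origin: centre of its underside; z up. About 140 g.
- relay: Plug-in relay: white square case on a black foot with a small black tab on top: 34 x 34 mm, case top 56 mm, tab top 60 mm above its underside. Origin: centre of its underside; z up. About 80 g.
- seat_capacitor: Thin black rubber seat, disc of 54 mm diameter, 4 mm thick, fixed on the supply rack under the capacitor at the start. It stays there and so marks the capacitor's original place in the row. Origin: centre of its underside, 6 mm above the table; the capacitor starts on its top, 10 mm above the table, turned up to 0.25 rad from the rack.
- seat_transformer: Thin black rubber seat, square of 56 x 56 mm, 4 mm thick, fixed on the supply rack under the transformer at the start. It stays there and so marks the transformer's original place in the row. Origin: centre of its underside, 6 mm above the table; the transformer starts on its top, 10 mm above the table, turned up to 0.25 rad from the rack.
- seat_heatsink: Thin black rubber seat, rectangle of 58 x 48 mm, 4 mm thick, fixed on the supply rack under the heatsink at the start. It stays there and so marks the heatsink's original place in the row. Origin: centre of its underside, 6 mm above the table; the heatsink starts on its top, 10 mm above the table, turned up to 0.25 rad from the rack.
- seat_relay: Thin black rubber seat, rectangle of 46 x 58 mm, 4 mm thick, fixed on the supply rack under the relay at the start. It stays there and so marks the relay's original place in the row. Origin: centre of its underside, 6 mm above the table; the relay starts on its top, 10 mm above the table, turned up to 0.25 rad from the rack.
- supply_rack: Low fixed plywood rack, 276 mm long (x), 68 mm wide (y), board 6 mm thick, a 16 mm high wooden stop at each end; four seats in a row at x = -96, -32, +32, +96 mm. Origin: centre of its underside, on the table. x runs along the row, away from the robot (within 0.25 rad). It stands on the robot's left or right.
- assembly_rack: Low fixed metal rack, empty at the start: plate 260 (x) x 68 (y) mm, 6 mm thick, parted by dark ribs (4 mm thick, 6 mm above the plate) into four bays 60 x 60 mm inside, centred at x = -96, -32, +32, +96 mm, y = 0; bay floor at z = 6 mm. Origin: centre of its underside. x runs along the row, away from the robot (within 0.25 rad). Stands opposite the supply rack.
There are look-alikes about, which are no part of the job. Leave any red look-alike of the heatsink alone.

How it is judged:
By the outcome, as a careful person would: the job done as asked, in the order asked, and still so for the second after the job is handed in, with the robot touching nothing.
It also fails if it takes over 102 s, if anything falls off the work surface, if the arm or the gripper's body presses on something with over 40 N, if the wrist force passes 120 N, or if a joint passes its speed limit or range.

## Working session

There is one attempt and no reset: what is moved stays moved. The work goes in short steps, Python scripts to look and compute and a tool call to move; the robot and the scene stay as the last step left them, time stands still between calls to the robot, and variables do not carry over. Pictures are saved under pics/ and viewed, at most 14 in all, crops included, and the job is handed in when it is done.

Besides the shell and the picture viewer there is one more tool, called after ">>>" as name(argument=value, ...) on one line, values as JSON. step_arm: Moves the arm, as the interface text tells. Its arguments: {"type":"object","properties":{"plan":{"type":"array","items":{"type":"array","items":{"type":"array","items":{"type":"number"}}}},"grip_force":{"type":"number"}},"required":["plan"]}

```bash
mkdir -p pics; cat > h.py <<'E'
import numpy as np, cv2
from rig import manip
def grab(n):
    f=manip.grab_frame(n); R=cv2.Rodrigues(np.array(f["rvec"],float))[0]
    return f["image"],np.array(f["camera_matrix"]),R,np.array(f["tvec"],float).ravel()
def ray(px,K,R,t,z):
    p=cv2.undistortPoints(np.array(px,float).reshape(-1,1,2),K,None).reshape(-1,2)
    d=np.c_[p,np.ones(len(p))]@R; c=-R.T@t
    return c+d*((z-c[2])/d[:,2])[:,None]
def proj(X,K,R,t):
    return cv2.projectPoints(np.array(X,float).reshape(-1,3),cv2.Rodrigues(R)[0],t,K,None)[0].reshape(-1,2)
E
python3 - <<'E'
from h import *
for n in("top","side"):
    im,K,R,t=grab(n); cv2.imwrite(f"pics/{n}0.png",im[:,:,::-1]); np.savez(f"pics/{n}0.npz",im=im,K=K,R=R,t=t); print(n,-R.T@t,R[2],K[0,0])
s=manip.get_state();print(s)
E
```

```text
top [0.45440501 0.00181128 0.93345658] [ 0.1108748  -0.01934273 -0.99364613] 509.39539327814185
side [ 0.45196235 -0.61608398  0.37712876] [ 0.14017099  0.86904482 -0.47446094] 512.0446884824954
{'time': 0.1, 'joint_pos': array([-1.26065767,  0.70702296, -0.02759811,  1.48492325,  0.02198413,
        0.95088318, -0.07549533]), 'qvel': array([-0.00160175, -0.00011495, -0.0002995 ,  0.00133876,  0.00059973,
       -0.00061845, -0.00042346]), 'effort': array([ 2.26467280e-03, -8.84303856e+01,  1.23685218e+00, -2.36461097e+01,
        1.70371664e-02,  5.08078490e-03, -2.09076899e-05]), 'tcp_pos': array([0.19808744, 0.53956968, 0.23089142]), 'ee_rot': array([-6.89877954e-05,  1.75023260e-01,  9.84564188e-01, -4.62271445e-04]), 'ft_force': array([0.3601595, 0.573574 , 0.1035968]), 'wrist_torque': array([ 0.01225365,  0.00189679, -0.00982184]), 'grip_force': 0.0, 'opening': 0.0857048564931934}
```

View pics/top0.png

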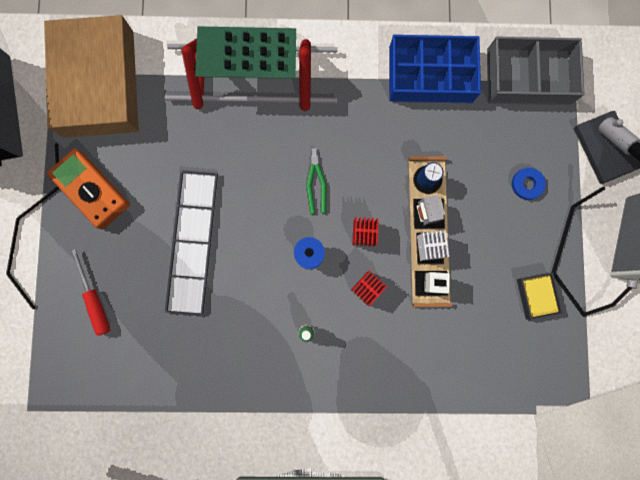

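View pics/side0.png

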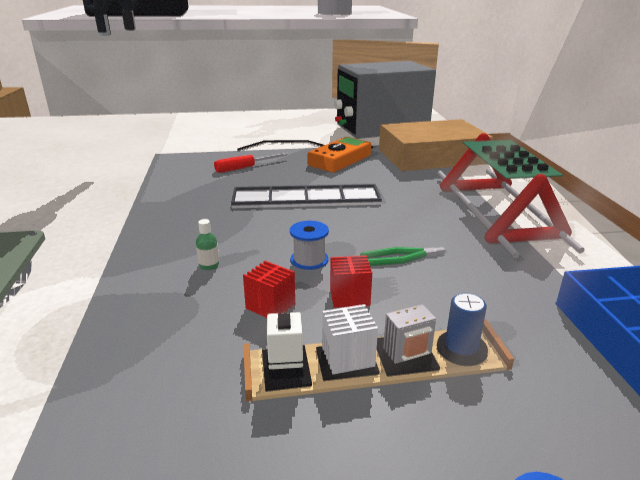

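The top view shows the supply rack at the right, pixels (410-450, 157-307). From near to far it holds the relay (433,283), the silver heatsink (432,246), the transformer (430,211) and the capacitor (429,177). The empty assembly rack is at (192,243). The look-alikes of the heatsink are the red ones at (366,232) and (368,288). The silver one on the rack fits the description, so I'll confirm it in an enlarged crop.

```bash
python3 - <<'E'
from h import *
d=np.load("pics/top0.npz");im,K,R,t=[d[k] for k in("im","K","R","t")]
c=cv2.resize(im[150:315,395:480],None,fx=3.6,fy=3.6,interpolation=cv2.INTER_CUBIC)
d2=np.load("pics/side0.npz")
c2=cv2.resize(d2["im"][285:400,235:520],None,fx=1.7,fy=1.7,interpolation=cv2.INTER_CUBIC)
o=np.zeros((600,800,3),np.uint8);o[:c.shape[0],:c.shape[1]]=c;o[:c2.shape[0],310:310+c2.shape[1]]=c2
cv2.imwrite("pics/crop1.png",o[:,:,::-1])
# assembly bays
g=cv2.cvtColor(im,cv2.COLOR_RGB2GRAY); m=np.zeros_like(g); m[165:320,160:222]=(g[165:320,160:222]>150)*255
P=[]
for k in cv2.findContours(m,0,2)[0]:
    if cv2.contourArea(k)>300:
        r=cv2.minAreaRect(k); p=ray(cv2.boxPoints(r),K,R,t,.006); P.append(p.mean(0)); print(r,p.mean(0).round(4))
# rack wood
hsv=cv2.cvtColor(im,cv2.COLOR_RGB2HSV); 
w=cv2.inRange(hsv,(8,60,80),(25,255,255)); w[:, :400]=0;w[:,470:]=0;w[:150]=0;w[320:]=0
k=cv2.convexHull(np.vstack([q for q in cv2.findContours(w,0,2)[0] if cv2.contourArea(q)>15])); r=cv2.minAreaRect(k);p=ray(cv2.boxPoints(r),K,R,t,.008);print(r,p.round(4),p.mean(0))
P=np.array(P);P=P[P[:,0].argsort()];print("pitch",np.linalg.norm(np.diff(P,axis=0),axis=1),"yaw",np.arctan2(*(P[-1]-P[0])[[1,0]]))
E
```

```text
((187.1630096435547, 294.7013854980469), (29.678138732910156, 33.81318664550781), 6.009005546569824) [0.4434 0.2263 0.006 ]
((190.09999084472656, 259.1999816894531), (32.13583755493164, 32.90279769897461), 4.398705005645752) [0.5073 0.2235 0.006 ]
((193.5689697265625, 224.1724395751953), (32.22164535522461, 32.304691314697266), 4.763641834259033) [0.5714 0.2197 0.006 ]
((197.31918334960938, 189.71780395507812), (31.35309600830078, 31.71949005126953), 6.009005546569824) [0.6353 0.2153 0.006 ]
((429.434814453125, 231.0301513671875), (151.09986877441406, 39.04096603393555), 88.37885284423828) [[ 0.7043 -0.1736  0.008 ]
 [ 0.7076 -0.2468  0.008 ]
 [ 0.4279 -0.2499  0.008 ]
 [ 0.4253 -0.1791  0.008 ]] [ 0.56629322 -0.21233677  0.008     ]
pitch [0.06396072 0.06416039 0.06414013] yaw -0.05703167487351891
```

View pics/crop1.png

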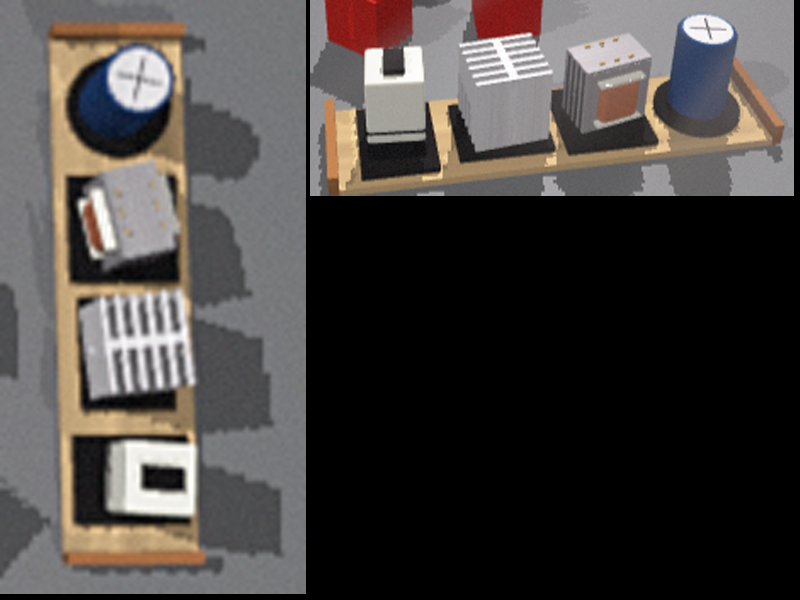

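The crop confirms it: the silver heatsink stands on its black seat in the rack, and the red ones stand off the rack. Next I measure the tops of the components.

```bash
python3 - <<'E'
from h import *
d=np.load("pics/top0.npz");im,K,R,t=[d[k] for k in("im","K","R","t")]
hsv=cv2.cvtColor(im,cv2.COLOR_RGB2HSV).astype(int)
ok=(hsv[...,1]<45)
y0,x0=150,395
vis=im.copy()
for n,(a,b,c,e),z,th in [("cap",(413,160,450,190),.066,150),("trf",(415,192,448,227),.058,105),("hs",(415,228,452,264),.060,170),("rel",(418,268,452,296),.066,200)]:
    m=np.zeros(im.shape[:2],np.uint8); m[c*0+b:e,a:c]=((hsv[...,2]>th)&ok)[b:e,a:c]*255
    m=cv2.morphologyEx(m,cv2.MORPH_CLOSE,np.ones((5,5)))
    k=max(cv2.findContours(m,0,2)[0],key=cv2.contourArea); cv2.drawContours(vis,[k],-1,(255,0,0),1)
    w=ray(k.reshape(-1,2),K,R,t,z)
    (c2,s,an)=cv2.minAreaRect((w[:,:2]*1000).astype(np.float32)); an=(an+45)%90-45
    print(n,np.round(c2,1),np.round(s,1),"yaw",round(np.radians(an),3))
c=cv2.resize(vis[150:315,395:480],None,fx=3.6,fy=3.6,interpolation=cv2.INTER_NEAREST)
cv2.imwrite("pics/m1.png",c[:,:,::-1])
E
```

```text
cap [ 661.8 -206.5] [28.3 29.3] yaw -0.779
trf [ 597.2 -202.4] [44.7 45. ] yaw 0.234
hs [ 534.9 -206.1] [46.3 49.3] yaw 0.128
rel [ 469.2 -213.3] [32.6 32.7] yaw -0.013
```

View pics/m1.png

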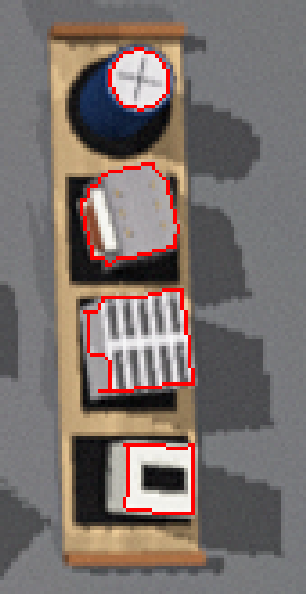

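>>> step_arm(plan=[[[40, -40, 0, 0, 0, 0.1, 85], [70, -70, 0, 0, 0, 0.2, 85], [98, -98, 0, 0, 0, 0.3, 85], [125, -130, 0, 0, 0, 0.35, 85], [150, -160, 0, 0, 0, 0.35, 85], [175, -190, 0, 0, 0, 0.35, 85], [200, -220, 0, 0, 0, 0.35, 85], [220, -255, 0, 0, 0, 0.35, 85]]], grip_force=40)

```text
time: 0.77
tcp_pos: [0.4172, 0.287, 0.2311]
ee_rot: [0.0, 0.001, 1.0, -0.0]
ft_force: [1.7, 1.3, 0.6]
opening: 0.0852
grip_force: 0.0
```

The outlines are good for the capacitor and relay. For the transformer and heatsink they take in the left side faces, so the true centres lie a few mm further towards -y, at yaw of about 0.24 and 0.105. The relay goes first.

>>> step_arm(plan=[[[5, -40, 0, 0, 0, 0, 85], [10, -81, 0, 0, 0, 0, 85], [15, -122, 0, 0, 0, 0, 85], [20, -163, 0, 0, 0, 0, 85], [25, -204, 0, 0, 0, 0, 85], [30, -245, 0, 0, 0, 0, 85], [35, -286, 0, 0, 0, 0, 85], [40, -327, 0, 0, 0, 0, 85]]])

```text
time: 1.43
tcp_pos: [0.4556, -0.0405, 0.2312]
ee_rot: [-0.0, 0.001, 1.0, -0.0]
ft_force: [0.4, 1.0, 0.4]
opening: 0.0847
grip_force: 0.0
```

>>> step_arm(plan=[[[3, -35, -20, 0, 0, 0, 85], [6, -70, -40, 0, 0, 0, 85], [8, -105, -60, 0, 0, 0, 85], [10, -140, -80, 0, 0, 0, 85], [11, -171, -100, 0, 0, 0, 85], [11, -171, -125, 0, 0, 0, 85], [11, -171, -125, 0, 0, 0, 85], [11, -171, -125, 0, 0, 0, 85]]])

```text
time: 2.1
tcp_pos: [0.4664, -0.2087, 0.106]
ee_rot: [-0.001, 0.001, 1.0, 0.001]
ft_force: [1.1, 0.8, 0.3]
opening: 0.0849
grip_force: 0.0
```

```bash
python3 - <<'E'
from h import *
im,K,R,t=grab("top"); cv2.imwrite("pics/t2.png",im[:,:,::-1])
c=cv2.resize(im[140:330,380:500],None,fx=3,fy=3);
im2,*_=grab("side");o=np.zeros((570,800,3),np.uint8);o[:,:360]=c;o[:330,360:]=cv2.resize(im2,(440,330));cv2.imwrite("pics/t2c.png",o[:,:,::-1])
s=manip.get_state();print(s['tcp_pos'],s['qvel'],s['time'])
E
```

```text
[ 0.4673979  -0.20855396  0.10748345] [-3.10392124e-03 -1.27687606e-02  3.14664805e-03  3.65964898e-05
  2.45182478e-03 -5.86907625e-03 -1.49013867e-03] 2.2
```

View pics/t2c.png

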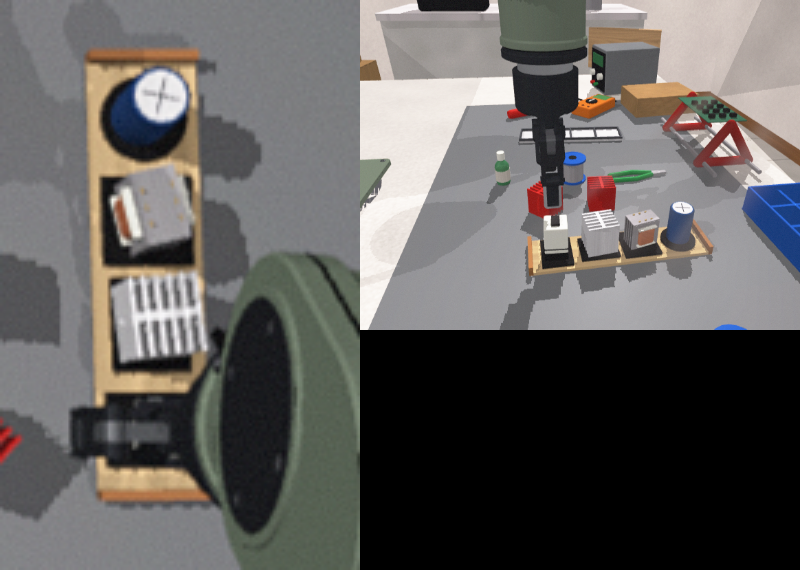

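The side view shows the fingers straddling the relay with nothing in the way. The arm settles about 4 mm short in y, so I correct for that, descend and grip.

>>> step_arm(plan=[[[2, -4, -30, 0, 0, 0, 85], [2, -4, -60, 0, 0, 0, 85], [2, -4, -80, 0, 0, 0, 85], [2, -4, -84, 0, 0, 0, 85], [2, -4, -84, 0, 0, 0, 60], [2, -4, -84, 0, 0, 0, 45], [2, -4, -84, 0, 0, 0, 20], [2, -4, -84, 0, 0, 0, 20]]], grip_force=30)

```text
time: 2.87
tcp_pos: [0.4695, -0.2136, 0.0237]
ee_rot: [0.001, 0.001, 1.0, -0.0]
ft_force: [-0.1, -0.8, 1.7]
opening: 0.0383
grip_force: 1.4
```

>>> step_arm(plan=[[[0, 0, 0, 0, 0, 0, 20], [0, 0, 0, 0, 0, 0, 20], [0, 0, 0, 0, 0, 0, 20], [0, 0, 0, 0, 0, 0, 20]]])

```text
time: 3.2
tcp_pos: [0.4694, -0.2136, 0.0236]
ee_rot: [0.001, 0.001, 1.0, -0.0]
ft_force: [-1.4, 0.8, 15.0]
opening: 0.0335
grip_force: 28.6
```

>>> step_arm(plan=[[[0, 0, 15, 0, 0, 0, 20], [0, 0, 45, 0, 0, 0, 20], [0, 0, 80, 0, 0, 0, 20], [0, 0, 115, 0, 0, 0, 20], [14, 30, 130, 0, 0, 0, 20], [28, 68, 130, 0, 0, 0, 20], [42, 106, 130, 0, 0, 0, 20], [56, 144, 130, 0, 0, 0, 20]]])

```text
time: 3.87
tcp_pos: [0.5253, -0.0678, 0.1534]
ee_rot: [0.001, 0.001, 1.0, -0.0]
ft_force: [0.8, -0.4, 0.7]
opening: 0.0338
grip_force: 30.8
```

>>> step_arm(plan=[[[14, 38, 0, 0, 0, -0.01, 20], [28, 76, 0, 0, 0, -0.02, 20], [42, 114, 0, 0, 0, -0.03, 20], [56, 152, 0, 0, 0, -0.04, 20], [70, 190, 0, 0, 0, -0.05, 20], [84, 228, 0, 0, 0, -0.057, 20], [98, 260, 0, 0, 0, -0.057, 20], [109, 285, 0, 0, 0, -0.057, 20]]])

```text
time: 4.53
tcp_pos: [0.6339, 0.219, 0.153]
ee_rot: [0.0, 0.028, 1.0, 0.001]
ft_force: [0.9, -0.3, 0.0]
opening: 0.0336
grip_force: 30.8
```

>>> step_arm(plan=[[[0, 0, -30, 0, 0, 0, 20], [0, 0, -60, 0, 0, 0, 20], [0, 0, -90, 0, 0, 0, 20], [0, 0, -100, 0, 0, 0, 20], [0, 0, -100, 0, 0, 0, 20]]])

```text
time: 4.95
tcp_pos: [0.6328, 0.2152, 0.0507]
ee_rot: [-0.002, 0.029, 1.0, -0.001]
ft_force: [-0.3, -0.9, -0.1]
opening: 0.034
grip_force: 30.7
```

>>> step_arm(plan=[[[2, 0, -15, 0, 0, 0, 20], [2, 0, -25, 0, 0, 0, 20], [2, 0, -30, 0, 0, 0, 20], [2, 0, -30, 0, 0, 0, 20]]])

```text
time: 5.28
tcp_pos: [0.6355, 0.2155, 0.0217]
ee_rot: [-0.0, 0.029, 1.0, -0.0]
ft_force: [-0.4, -0.1, -0.7]
opening: 0.0338
grip_force: 30.7
```

```bash
python3 - <<'E'
from h import *
im,K,R,t=grab("side");a,A,*_=grab("top")
o=np.zeros((570,800,3),np.uint8);o[:360,:420]=cv2.resize(im[120:240,260:400],None,fx=3,fy=3);o[:480,420:800]=cv2.resize(a[160:320,120:246],(380,480));cv2.imwrite("pics/p3.png",o[:,:,::-1])
print(manip.get_state()['tcp_pos'],manip.get_state()['ft_force'])
E
```

```text
[0.63602119 0.21568762 0.02280874] [ 0.37377982  0.55817509 -0.03867992]
```

View pics/p3.png

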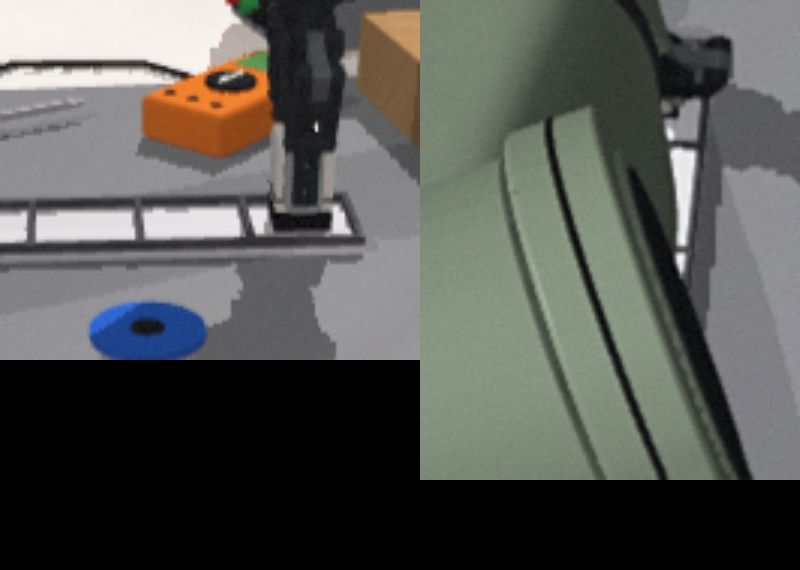

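The relay's foot is inside the farthest bay, at about (300,215) in the crop. I lower it to contact and release.

>>> step_arm(plan=[[[0, 0, -2, 0, 0, 0, 20], [0, 0, -3, 0, 0, 0, 20], [0, 0, -3, 0, 0, 0, 20], [0, 0, -3, 0, 0, 0, 20]]])

```text
time: 5.72
tcp_pos: [0.636, 0.2157, 0.0197]
ee_rot: [0.0, 0.029, 1.0, 0.0]
ft_force: [-0.7, 0.2, 4.1]
opening: 0.0339
grip_force: 31.1
```

>>> step_arm(plan=[[[0, 0, 0, 0, 0, 0, 50], [0, 0, 0, 0, 0, 0, 70], [0, 0, 0, 0, 0, 0, 85], [0, 0, 0, 0, 0, 0, 85], [0, 0, 20, 0, 0, 0, 85], [0, 0, 60, 0, 0, 0, 85], [0, 0, 100, 0, 0, 0, 85], [0, 0, 130, 0, 0, 0, 85]]])

```text
time: 6.38
tcp_pos: [0.6362, 0.2157, 0.1524]
ee_rot: [0.001, 0.029, 1.0, 0.0]
ft_force: [0.5, -0.5, 0.5]
opening: 0.0853
grip_force: 0.0
```

>>> step_arm(plan=[[[-9, -39, 0, 0, 0, 0.02, 85], [-18, -78, 0, 0, 0, 0.04, 85], [-27, -117, 0, 0, 0, 0.06, 85], [-36, -156, 0, 0, 0, 0.08, 85], [-45, -195, 0, 0, 0, 0.1, 85], [-54, -234, 0, 0, 0, 0.12, 85], [-63, -273, 0, 0, 0, 0.14, 85], [-72, -312, 0, 0, 0, 0.163, 85]]])

```text
time: 7.05
tcp_pos: [0.5631, -0.0982, 0.1494]
ee_rot: [0.0, -0.053, 0.999, -0.0]
ft_force: [0.6, -0.1, -0.9]
opening: 0.0849
grip_force: 0.0
```

>>> step_arm(plan=[[[-9, -39, 0, 0, 0, 0, 85], [-18, -78, 0, 0, 0, 0, 85], [-29, -115, -10, 0, 0, 0, 85], [-29, -115, -45, 0, 0, 0, 85], [-29, -115, -60, 0, 0, 0, 85], [-29, -115, -60, 0, 0, 0, 85]]])

```text
time: 7.55
tcp_pos: [0.5333, -0.2114, 0.0865]
ee_rot: [-0.002, -0.052, 0.999, 0.001]
ft_force: [-0.2, -0.4, -0.4]
opening: 0.0849
grip_force: 0.0
```

```bash
python3 - <<'E'
from h import *
a,K,R,t=grab("side");im=a
hsv=cv2.cvtColor(im,cv2.COLOR_RGB2HSV)
b,B,*_=grab("top")
o=np.zeros((600,800,3),np.uint8);o[:520,:]=cv2.resize(a[215:410,230:530],(800,520));cv2.imwrite("pics/p4.png",o[:,:,::-1])
p=manip.get_state()['tcp_pos'];print(p, proj([p,[.535,-.211,.06]],K,R,t))
for n,X in [("trf",(.597,-.206)),("cap",(.662,-.2065)),("hs",(.535,-.211))]:
    print(n,proj([[*X,.01],[*X,.06]],K,R,t).round(1).tolist())
E
```

```text
[ 0.53507889 -0.21107039  0.08971325] [[347.72880337 294.84820673]
 [346.82012782 319.2539058 ]]
trf [[401.4, 348.8], [405.2, 311.2]]
cap [[459.2, 343.6], [465.4, 306.3]]
hs [[345.5, 357.5], [346.8, 319.3]]
```

View pics/p4.png

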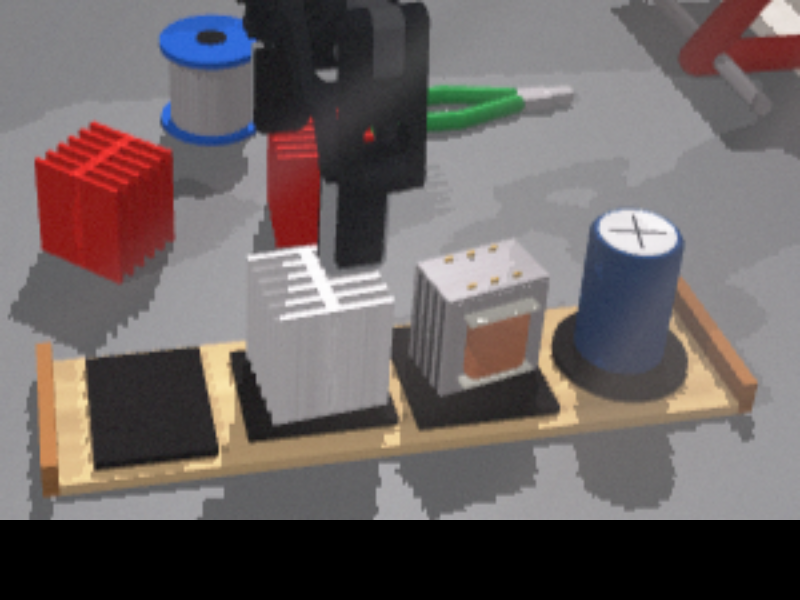

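The side view shows the open fingers centred on the silver heatsink, at crop (330,280). I descend and grip.

>>> step_arm(plan=[[[0, 0, -30, 0, 0, 0, 85], [0, 0, -55, 0, 0, 0, 85], [0, 0, -66, 0, 0, 0, 85], [0, 0, -66, 0, 0, 0, 70], [0, 0, -66, 0, 0, 0, 55], [0, 0, -66, 0, 0, 0, 45], [0, 0, -66, 0, 0, 0, 25], [0, 0, -66, 0, 0, 0, 25]]])

```text
time: 8.32
tcp_pos: [0.5356, -0.2117, 0.0249]
ee_rot: [0.001, -0.052, 0.999, -0.0]
ft_force: [-1.5, 0.5, 11.0]
opening: 0.0397
grip_force: 29.7
```

>>> step_arm(plan=[[[0, 0, 0, 0, 0, 0, 25], [0, 0, 0, 0, 0, 0, 25], [0, 0, 0, 0, 0, 0, 25]]], grip_force=40)

```text
time: 8.57
tcp_pos: [0.5356, -0.2116, 0.0249]
ee_rot: [0.001, -0.052, 0.999, -0.0]
ft_force: [-2.3, 0.7, 10.1]
opening: 0.0394
grip_force: 38.9
```

>>> step_arm(plan=[[[0, 0, 15, 0, 0, 0, 25], [0, 0, 45, 0, 0, 0, 25], [0, 0, 80, 0, 0, 0, 25], [0, 0, 115, 0, 0, 0, 25], [3, 30, 130, 0, 0, 0, 25], [6, 68, 130, 0, 0, -0.02, 25], [9, 106, 130, 0, 0, -0.04, 25], [12, 146, 130, 0, 0, -0.06, 25]]])

```text
time: 9.23
tcp_pos: [0.5469, -0.0643, 0.1546]
ee_rot: [0.001, -0.021, 1.0, -0.0]
ft_force: [1.4, 0.8, -2.4]
opening: 0.0394
grip_force: 41.4
```

>>> step_arm(plan=[[[3, 40, 0, 0, 0, -0.02, 25], [6, 80, 0, 0, 0, -0.04, 25], [9, 120, 0, 0, 0, -0.06, 25], [12, 160, 0, 0, 0, -0.08, 25], [15, 200, 0, 0, 0, -0.101, 25], [18, 240, 0, 0, 0, -0.101, 25], [21, 270, 0, 0, 0, -0.101, 25], [24, 285, -10, 0, 0, -0.101, 25]]])

```text
time: 9.9
tcp_pos: [0.5707, 0.2248, 0.1454]
ee_rot: [0.001, 0.026, 1.0, 0.002]
ft_force: [-0.4, 1.1, -1.1]
opening: 0.0396
grip_force: 41.4
```

>>> step_arm(plan=[[[0, 0, -30, 0, 0, 0, 25], [0, 0, -60, 0, 0, 0, 25], [0, 0, -90, 0, 0, 0, 25], [0, 0, -110, 0, 0, 0, 25], [0, 0, -110, 0, 0, 0, 25], [0, 0, -110, 0, 0, 0, 25]]])

```text
time: 10.4
tcp_pos: [0.5708, 0.2193, 0.0337]
ee_rot: [-0.0, 0.029, 1.0, -0.0]
ft_force: [-0.0, 0.4, -0.9]
opening: 0.0394
grip_force: 41.1
```

>>> step_arm(plan=[[[1, 0, -6, 0, 0, 0, 25], [1, 0, -10, 0, 0, 0, 25], [1, 0, -12, 0, 0, 0, 25], [1, 0, -12, 0, 0, 0, 25]]])

```text
time: 10.73
tcp_pos: [0.5719, 0.2196, 0.0215]
ee_rot: [0.0, 0.028, 1.0, 0.0]
ft_force: [-0.2, 0.1, -1.0]
opening: 0.0396
grip_force: 41.2
```

```bash
python3 - <<'E'
from h import *
im,K,R,t=grab("side")
cv2.imwrite("pics/p5.png",cv2.resize(im[120:240,220:400],None,fx=4,fy=4)[:,:,::-1])
s=manip.get_state();print(s['tcp_pos'],s['ft_force'])
E
```

```text
[0.57193428 0.21961124 0.02158064] [-0.08681033 -0.8026215  -0.89178783]
```

View pics/p5.png

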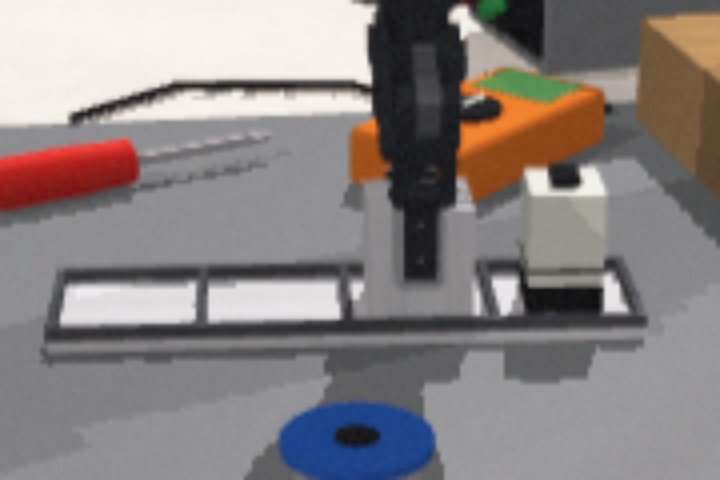

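The relay stands upright in the far bay, at crop (565,240). The heatsink is centred within the next bay, at crop (420,270). I lower it to contact and release.

>>> step_arm(plan=[[[0, 0, -1, 0, 0, 0, 25], [0, 0, -2, 0, 0, 0, 25], [0, 0, -2, 0, 0, 0, 25]]])

```text
time: 11.03
tcp_pos: [0.5721, 0.2197, 0.0209]
ee_rot: [0.0, 0.028, 1.0, 0.0]
ft_force: [-8.8, -2.9, 26.6]
opening: 0.0395
grip_force: 44.4
```

>>> step_arm(plan=[[[0, 0, 0, 0, 0, 0, 50], [0, 0, 0, 0, 0, 0, 70], [0, 0, 0, 0, 0, 0, 85], [0, 0, 0, 0, 0, 0, 85], [0, 0, 20, 0, 0, 0, 85], [0, 0, 60, 0, 0, 0, 85], [0, 0, 100, 0, 0, 0, 85], [0, 0, 130, 0, 0, 0, 85]]])

```text
time: 11.7
tcp_pos: [0.5721, 0.2198, 0.1522]
ee_rot: [0.001, 0.028, 1.0, 0.0]
ft_force: [0.2, 0.2, 1.5]
opening: 0.0849
grip_force: 0.0
```

>>> step_arm(plan=[[[2, -40, 0, 0, 0, 0.04, 85], [4, -80, 0, 0, 0, 0.08, 85], [6, -120, 0, 0, 0, 0.12, 85], [9, -160, 0, 0, 0, 0.16, 85], [12, -200, 0, 0, 0, 0.2, 85], [15, -240, 0, 0, 0, 0.24, 85], [18, -280, 0, 0, 0, 0.28, 85], [20, -320, 0, 0, 0, 0.298, 85]]])

```text
time: 12.37
tcp_pos: [0.5917, -0.1025, 0.1493]
ee_rot: [0.0, -0.121, 0.993, -0.0]
ft_force: [1.4, 0.5, 0.7]
opening: 0.085
grip_force: 0.0
```

>>> step_arm(plan=[[[2, -40, 0, 0, 0, 0, 85], [4, -80, 0, 0, 0, 0, 85], [5, -106, -15, 0, 0, 0, 85], [5, -106, -45, 0, 0, 0, 85], [5, -106, -60, 0, 0, 0, 85], [5, -106, -60, 0, 0, 0, 85]]])

```text
time: 12.87
tcp_pos: [0.5952, -0.2063, 0.0861]
ee_rot: [-0.002, -0.12, 0.993, 0.001]
ft_force: [0.4, 0.5, -0.4]
opening: 0.0852
grip_force: 0.0
```

```bash
python3 - <<'E'
from h import *
a,K,R,t=grab("side");b,*_=grab("top")
o=np.zeros((600,800,3),np.uint8);o[:390,:500]=cv2.resize(a[215:410,330:580],(500,390));o[:510,500:]=cv2.resize(b[150:320,390:490],(300,510));cv2.imwrite("pics/p6.png",o[:,:,::-1])
print(manip.get_state()['tcp_pos'])
E
```

```text
[ 0.59698254 -0.20613984  0.08964049]
```

View pics/p6.png

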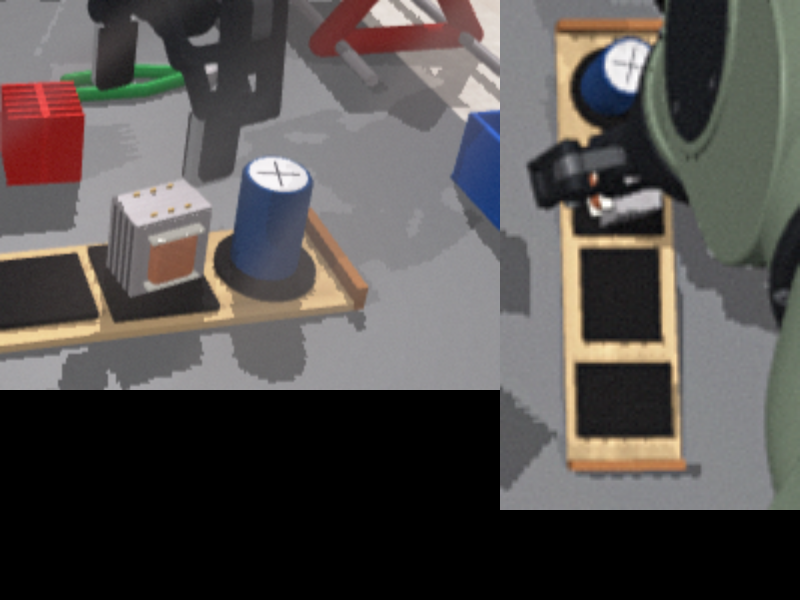

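```bash
python3 - <<'E'
from h import *
d=np.load("pics/side0.npz");K,R,t=[d[k] for k in("K","R","t")]
c=lambda p:[(330+x/2,215+y/2) for x,y in p]
print("trf base",ray(c([(110,270),(132,294),(207,262)]),K,R,t,.01).round(4).tolist())
print("trf top",ray(c([(112,192),(185,181),(210,209),(133,230)]),K,R,t,.058).round(4).tolist())
print("cap top",ray(c([(280,175)]),K,R,t,.066))
print("rack end bottom corners",ray(c([(365,302)]),K,R,t,0.006))
s=manip.get_state();p=s['tcp_pos'];a=.24
for z in(.1,.12):
  f=[p[0]+np.sin(a)*.0497,p[1]-np.cos(a)*.0497,z]; q=proj([f],K,R,t)[0];print("near finger crop",(q-[330,215])*2)
E
```

```text
trf base [[0.579, -0.2053, 0.01], [0.5858, -0.2251, 0.01], [0.6328, -0.2064, 0.01]]
trf top [[0.5783, -0.2004, 0.058], [0.6188, -0.1963, 0.058], [0.624, -0.2212, 0.058], [0.5808, -0.232, 0.058]]
cap top [[ 0.66530222 -0.20857325  0.066     ]]
rack end bottom corners [[ 0.70649671 -0.2438551   0.006     ]]
near finger crop [212.08560976 182.52415183]
near finger crop [216.97919311 146.08664182]
```

The finger's predicted position matches what I see, and the side view puts the transformer at about (0.599, -0.210). I nudge by +1 and -3 mm and grip.

>>> step_arm(plan=[[[1, -3, -30, 0, 0, 0, 85], [1, -3, -55, 0, 0, 0, 85], [1, -3, -66, 0, 0, 0, 85], [1, -3, -66, 0, 0, 0, 70], [1, -3, -66, 0, 0, 0, 55], [1, -3, -66, 0, 0, 0, 45], [1, -3, -66, 0, 0, 0, 25], [1, -3, -66, 0, 0, 0, 25]]], grip_force=40)

```text
time: 13.63
tcp_pos: [0.5986, -0.2096, 0.025]
ee_rot: [0.001, -0.12, 0.993, -0.0]
ft_force: [-1.6, -0.4, 10.3]
opening: 0.0374
grip_force: 40.1
```

>>> step_arm(plan=[[[0, 0, 0, 0, 0, 0, 25], [0, 0, 0, 0, 0, 0, 25], [0, 0, 0, 0, 0, 0, 25]]], grip_force=60)

```text
time: 13.88
tcp_pos: [0.5986, -0.2096, 0.0251]
ee_rot: [0.001, -0.12, 0.993, -0.0]
ft_force: [-1.8, 0.1, 11.1]
opening: 0.0372
grip_force: 59.1
```

>>> step_arm(plan=[[[0, 0, 15, 0, 0, 0, 25], [0, 0, 45, 0, 0, 0, 25], [0, 0, 80, 0, 0, 0, 25], [0, 0, 115, 0, 0, 0, 25], [-8, 30, 130, 0, 0, -0.03, 25], [-16, 68, 130, 0, 0, -0.06, 25], [-24, 106, 130, 0, 0, -0.09, 25], [-32, 144, 130, 0, 0, -0.12, 25]]])

```text
time: 14.55
tcp_pos: [0.5652, -0.064, 0.1544]
ee_rot: [0.001, -0.059, 0.998, -0.0]
ft_force: [1.2, 1.2, -3.7]
opening: 0.0374
grip_force: 61.6
```

>>> step_arm(plan=[[[-8, 38, 0, 0, 0, -0.03, 25], [-16, 76, 0, 0, 0, -0.06, 25], [-24, 115, 0, 0, 0, -0.09, 25], [-32, 154, 0, 0, 0, -0.12, 25], [-40, 193, 0, 0, 0, -0.15, 25], [-48, 232, 0, 0, 0, -0.178, 25], [-56, 270, 0, 0, 0, -0.178, 25], [-59, 289, -5, 0, 0, -0.178, 25]]])

```text
time: 15.22
tcp_pos: [0.5053, 0.2291, 0.1498]
ee_rot: [0.001, 0.026, 1.0, 0.002]
ft_force: [0.3, 1.3, -3.4]
opening: 0.037
grip_force: 61.7
```

>>> step_arm(plan=[[[0, 0, -30, 0, 0, 0, 25], [0, 0, -60, 0, 0, 0, 25], [0, 0, -90, 0, 0, 0, 25], [0, 0, -113, 0, 0, 0, 25], [0, 0, -113, 0, 0, 0, 25], [0, 0, -113, 0, 0, 0, 25]]])

```text
time: 15.72
tcp_pos: [0.5067, 0.2237, 0.0357]
ee_rot: [-0.0, 0.028, 1.0, -0.0]
ft_force: [0.5, 0.2, -2.5]
opening: 0.0371
grip_force: 61.6
```

>>> step_arm(plan=[[[1, 0, -6, 0, 0, 0, 25], [1, 0, -11, 0, 0, 0, 25], [1, 0, -13, 0, 0, 0, 25], [1, 0, -13, 0, 0, 0, 25]]])

```text
time: 16.05
tcp_pos: [0.5079, 0.2236, 0.0225]
ee_rot: [0.0, 0.028, 1.0, 0.0]
ft_force: [-0.1, 0.7, -3.6]
opening: 0.0371
grip_force: 61.8
```

```bash
python3 - <<'E'
from h import *
im,K,R,t=grab("side")
cv2.imwrite("pics/p7.png",cv2.resize(im[120:240,220:400],None,fx=4,fy=4)[:,:,::-1])
s=manip.get_state();print(s['tcp_pos'],s['ft_force'])
E
```

```text
[0.50795914 0.22364465 0.02260692] [ 0.61792075  0.14862689 -2.8389166 ]
```

View pics/p7.png

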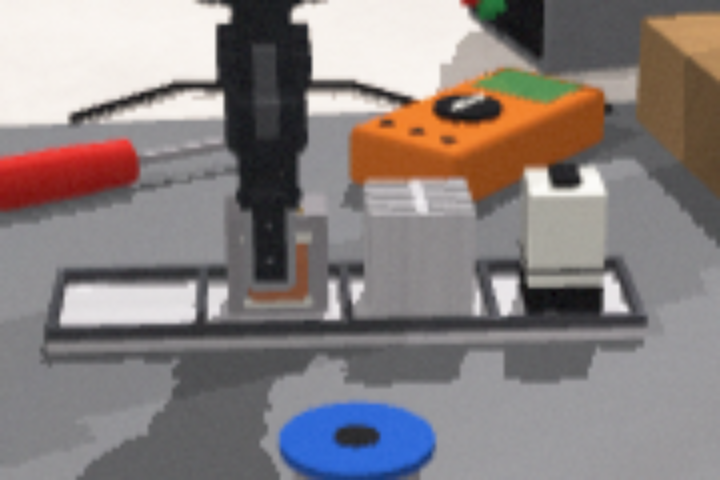

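The transformer is centred in the second-nearest bay (crop (278,270), bay 205-345), and the heatsink stands upright. I lower it and release.

>>> step_arm(plan=[[[0, 0, -1, 0, 0, 0, 25], [0, 0, -1.5, 0, 0, 0, 25], [0, 0, -1.5, 0, 0, 0, 25]]])

```text
time: 16.35
tcp_pos: [0.5079, 0.2237, 0.0211]
ee_rot: [0.0, 0.028, 1.0, 0.0]
ft_force: [-1.9, -0.8, 3.2]
opening: 0.0371
grip_force: 62.3
```

>>> step_arm(plan=[[[0, 0, 0, 0, 0, 0, 50], [0, 0, 0, 0, 0, 0, 70], [0, 0, 0, 0, 0, 0, 85], [0, 0, 0, 0, 0, 0, 85], [0, 0, 20, 0, 0, 0, 85], [0, 0, 60, 0, 0, 0, 85], [0, 0, 100, 0, 0, 0, 85], [0, 0, 130, 0, 0, 0, 85]]], grip_force=40)

```text
time: 17.02
tcp_pos: [0.508, 0.2237, 0.1536]
ee_rot: [0.001, 0.028, 1.0, 0.0]
ft_force: [0.3, 1.2, 0.5]
opening: 0.0849
grip_force: 0.0
```

>>> step_arm(plan=[[[13, -38, 0, 0, 0, 0.02, 85], [26, -76, 0, 0, 0, 0.04, 85], [39, -114, 0, 0, 0, 0.06, 85], [52, -152, 0, 0, 0, 0.08, 85], [65, -190, 0, 0, 0, 0.08, 85], [78, -228, 0, 0, 0, 0.08, 85], [91, -266, 0, 0, 0, 0.08, 85], [104, -304, 0, 0, 0, 0.08, 85]]])

```text
time: 17.68
tcp_pos: [0.6121, -0.0826, 0.1509]
ee_rot: [0.0, -0.011, 1.0, -0.0]
ft_force: [-0.0, 0.2, 1.1]
opening: 0.0847
grip_force: 0.0
```

>>> step_arm(plan=[[[13, -36, 0, 0, 0, 0, 85], [26, -72, 0, 0, 0, 0, 85], [39, -106, 0, 0, 0, 0, 85], [51, -128, -15, 0, 0, 0, 85], [51, -128, -40, 0, 0, 0, 85], [51, -128, -55, 0, 0, 0, 85], [51, -128, -55, 0, 0, 0, 85], [51, -128, -55, 0, 0, 0, 85]]])

```text
time: 18.35
tcp_pos: [0.6627, -0.2082, 0.0957]
ee_rot: [-0.0, -0.012, 1.0, 0.0]
ft_force: [0.5, -0.6, 1.5]
opening: 0.0851
grip_force: 0.0
```

```bash
python3 - <<'E'
from h import *
a,K,R,t=grab("side")
cv2.imwrite("pics/p8.png",cv2.resize(a[195:395,380:580],None,fx=3,fy=3)[:,:,::-1])
s=manip.get_state();p=s['tcp_pos'];print(p)
f=[p[0],p[1]-.0497,.11];print("near finger crop",(proj([f],K,R,t)[0]-[380,195])*3)
E
```

```text
[ 0.66318883 -0.20829515  0.09676386]
near finger crop [347.06149793 299.35304777]
```

View pics/p8.png

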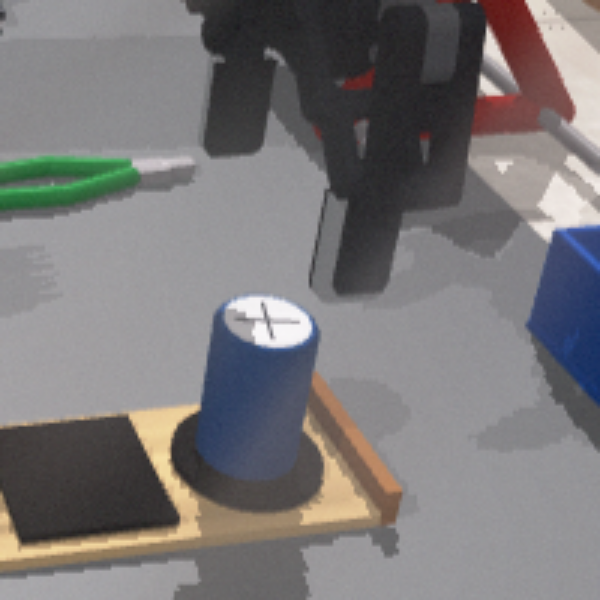

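The near finger shows the same small offset in the side view as the capacitor does, so they are aligned. I descend and grip.

>>> step_arm(plan=[[[0, 0, -30, 0, 0, 0, 85], [0, 0, -55, 0, 0, 0, 85], [0, 0, -73, 0, 0, 0, 85], [0, 0, -73, 0, 0, 0, 70], [0, 0, -73, 0, 0, 0, 55], [0, 0, -73, 0, 0, 0, 45], [0, 0, -73, 0, 0, 0, 25], [0, 0, -73, 0, 0, 0, 25]]], grip_force=30)

```text
time: 19.07
tcp_pos: [0.6638, -0.2086, 0.0249]
ee_rot: [0.001, -0.012, 1.0, -0.0]
ft_force: [-1.4, 0.4, 10.6]
opening: 0.035
grip_force: 29.1
```

>>> step_arm(plan=[[[0, 0, 0, 0, 0, 0, 25], [0, 0, 0, 0, 0, 0, 25], [0, 0, 0, 0, 0, 0, 25]]], grip_force=40)

```text
time: 19.32
tcp_pos: [0.6638, -0.2087, 0.0249]
ee_rot: [0.001, -0.012, 1.0, -0.0]
ft_force: [-2.0, 1.5, 11.4]
opening: 0.035
grip_force: 38.7
```

>>> step_arm(plan=[[[0, 0, 15, 0, 0, 0, 25], [0, 0, 45, 0, 0, 0, 25], [0, 0, 80, 0, 0, 0, 25], [0, 0, 115, 0, 0, 0, 25], [-15, 30, 130, 0, 0, 0, 25], [-32, 64, 130, 0, 0, -0.02, 25], [-50, 99, 130, 0, 0, -0.04, 25], [-68, 135, 130, 0, 0, -0.06, 25]]])

```text
time: 19.98
tcp_pos: [0.5939, -0.0724, 0.1548]
ee_rot: [0.001, 0.019, 1.0, -0.0]
ft_force: [1.8, 0.3, -1.0]
opening: 0.0353
grip_force: 40.2
```

>>> step_arm(plan=[[[-18, 36, 0, 0, 0, -0.02, 25], [-36, 72, 0, 0, 0, -0.02, 25], [-54, 108, 0, 0, 0, -0.02, 25], [-72, 144, 0, 0, 0, -0.02, 25], [-90, 180, 0, 0, 0, -0.02, 25], [-108, 216, 0, 0, 0, -0.02, 25], [-126, 252, 0, 0, 0, -0.02, 25], [-143, 286, 0, 0, 0, -0.02, 25]]])

```text
time: 20.65
tcp_pos: [0.4508, 0.2146, 0.1543]
ee_rot: [0.001, 0.028, 1.0, 0.001]
ft_force: [1.3, 1.0, -1.0]
opening: 0.0352
grip_force: 40.2
```

>>> step_arm(plan=[[[-9, 14, -20, 0, 0, 0, 25], [-9, 14, -55, 0, 0, 0, 25], [-9, 14, -90, 0, 0, 0, 25], [-9, 14, -118, 0, 0, 0, 25], [-9, 14, -118, 0, 0, 0, 25], [-9, 14, -118, 0, 0, 0, 25]]])

```text
time: 21.15
tcp_pos: [0.4428, 0.2267, 0.0356]
ee_rot: [-0.0, 0.028, 1.0, -0.0]
ft_force: [-0.6, -0.5, 1.2]
opening: 0.035
grip_force: 40.3
```

>>> step_arm(plan=[[[0, 0, -6, 0, 0, 0, 25], [0, 0, -11, 0, 0, 0, 25], [0, 0, -13, 0, 0, 0, 25], [0, 0, -13, 0, 0, 0, 25]]])

```text
time: 21.48
tcp_pos: [0.4431, 0.2267, 0.0222]
ee_rot: [0.0, 0.028, 1.0, 0.0]
ft_force: [-0.2, -0.3, -0.7]
opening: 0.035
grip_force: 40.3
```

```bash
python3 - <<'E'
from h import *
im,K,R,t=grab("side")
cv2.imwrite("pics/p9.png",cv2.resize(im[120:240,220:400],None,fx=4,fy=4)[:,:,::-1])
s=manip.get_state();print(s['tcp_pos'],s['ft_force'])
E
```

```text
[0.44298812 0.22666896 0.02222146] [ 0.55264181  0.70714281 -0.86336397]
```

View pics/p9.png

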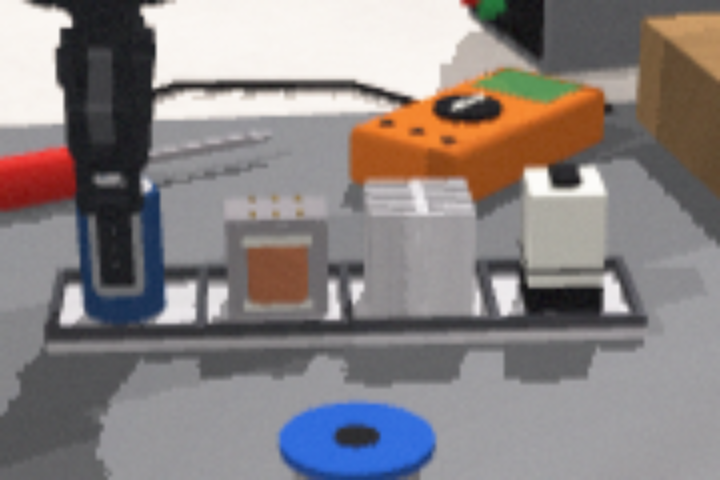

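The capacitor is centred in the nearest bay, at crop (123,290). I lower it, release and retract.

>>> step_arm(plan=[[[0, 0, -1, 0, 0, 0, 25], [0, 0, -1.5, 0, 0, 0, 25], [0, 0, -1.5, 0, 0, 0, 25]]])

```text
time: 21.78
tcp_pos: [0.443, 0.2267, 0.0208]
ee_rot: [0.0, 0.028, 1.0, 0.0]
ft_force: [-1.8, -0.3, 8.9]
opening: 0.0351
grip_force: 41.3
```

>>> step_arm(plan=[[[0, 0, 0, 0, 0, 0, 50], [0, 0, 0, 0, 0, 0, 70], [0, 0, 0, 0, 0, 0, 85], [0, 0, 0, 0, 0, 0, 85], [0, 0, 20, 0, 0, 0, 85], [0, 0, 60, 0, 0, 0, 85], [0, 0, 100, 0, 0, 0, 85], [0, 0, 135, 0, 0, 0, 85]]])

```text
time: 22.45
tcp_pos: [0.4426, 0.2265, 0.1574]
ee_rot: [0.0, 0.028, 1.0, -0.0]
ft_force: [0.7, 0.5, 0.1]
opening: 0.0849
grip_force: 0.0
```

>>> step_arm(plan=[[[10, -40, 10, 0, 0, 0, 85], [20, -80, 20, 0, 0, 0, 85], [30, -118, 30, 0, 0, 0, 85], [40, -156, 40, 0, 0, 0, 85], [50, -194, 50, 0, 0, 0, 85], [60, -232, 50, 0, 0, 0, 85], [70, -270, 50, 0, 0, 0, 85], [70, -300, 50, 0, 0, 0, 85]]])

```text
time: 23.12
tcp_pos: [0.5136, -0.0767, 0.2053]
ee_rot: [0.0, 0.029, 1.0, -0.0]
ft_force: [0.2, -0.1, -0.0]
opening: 0.0848
grip_force: 0.0
```

```bash
python3 - <<'E'
from h import *
im,*_=grab("side");b,*_=grab("top")
o=np.zeros((600,800,3),np.uint8);o[:320,:480]=cv2.resize(im[120:240,220:400],(480,320));o[:480,480:]=cv2.resize(b[155:325,140:253],(320,480));o[330:600,:360]=cv2.resize(im,(360,270))
cv2.imwrite("pics/p10.png",o[:,:,::-1])
E
```

```text
(no output)
```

View pics/p10.png

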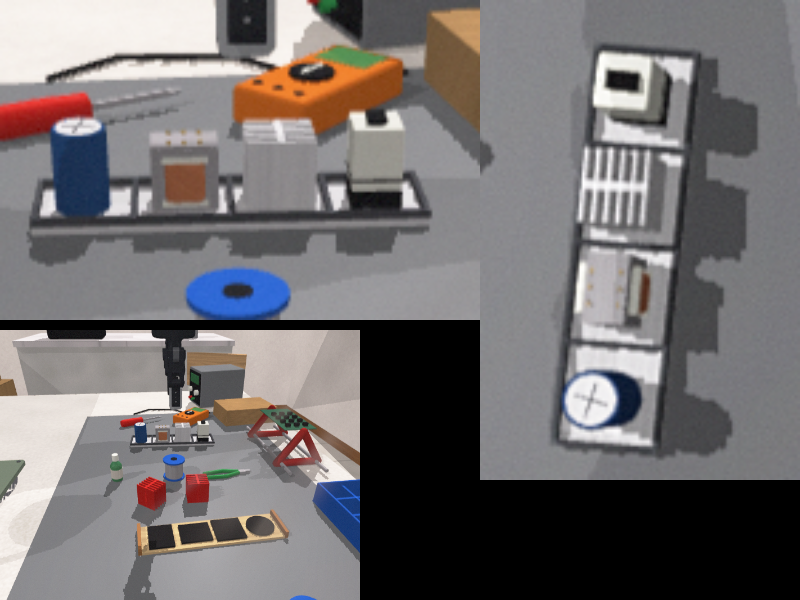

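All four stand upright in their bays: from near to far, capacitor (600,400), transformer (615,287), heatsink (615,190) and relay (628,85). The supply rack is empty, the red look-alikes have not moved and the gripper is clear. I hand the job in.

```bash
python3 -c "
from rig import manip
print(manip.sign_off())"
```

```text
the job is handed in; nothing more can be done
None
```

The job is handed in at about 23 s: all four components stand upright in the assembly rack in reverse order (relay farthest, then heatsink, transformer and capacitor nearest), with the red look-alikes left alone.

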